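Desk stationery back into its fitted trays

TASK

Tidy the stationery: put the marker pen, the staple carton, the little green tin and the eraser each into the bamboo tray that is made to its shape and size. Each lies flat on the floor of its own tray, inside the rim, the way up it is now.

Things in the scene. Friction and masses are not known exactly. Their poses are not given: they have to be found in the camera images.
- marker: round marker pen, white with a green cap, 135 mm long and 16 to 17 mm thick, lying on the desk; may turn about its long axis. Origin: on its underside at mid-length as built; y along its length.
- marker_mid (a point): the middle of the marker pen: on its long axis at mid-length, 8 mm above whatever it lies on; y along its length. Use this point for the pen's place.
- staple_box: red carton of staples, a closed box 45 (x) x 110 (y) x 22 (z) mm. Origin: centre of its underside; y along its length, z up.
- tin: little flat green tin with rounded corners, 48 (x) x 64 (y) x 16 (z) mm, closed. Origin: centre of its underside; y along its longer side, z up.
- eraser: pink eraser, 19 (x) x 48 (y) x 11 (z) mm, lying flat. Origin: centre of its underside; y along its length, z up.
- marker_tray: low open tray with a light bamboo rim and a grey lined floor, for the marker pen, the longest and narrowest tray, fixed to the desk; clear inside 33 mm (its x) by 151 mm (its y, the long axis), outside 39 x 157 mm; its floor is 2 mm thick and its rim stands only 4 mm above that floor (6 mm above the desk). Origin: centre of its underside, on the desk; z up.
- staple_tray: low open tray with a light bamboo rim and a grey lined floor, for the staple carton, the big long and wide tray, fixed to the desk; clear inside 61 mm (its x) by 126 mm (its y, the long axis), outside 67 x 132 mm; its floor is 2 mm thick and its rim stands only 4 mm above that floor (6 mm above the desk). Origin: centre of its underside, on the desk; z up.
- tin_tray: low open tray with a light bamboo rim and a grey lined floor, for the tin, the short, nearly square tray, fixed to the desk; clear inside 64 mm (its x) by 80 mm (its y, the long axis), outside 70 x 86 mm; its floor is 2 mm thick and its rim stands only 4 mm above that floor (6 mm above the desk). Origin: centre of its underside, on the desk; z up.
- eraser_tray: low open tray with a light bamboo rim and a grey lined floor, for the eraser, the smallest tray, fixed to the desk; clear inside 35 mm (its x) by 64 mm (its y, the long axis), outside 41 x 70 mm; its floor is 2 mm thick and its rim stands only 4 mm above that floor (6 mm above the desk). Origin: centre of its underside, on the desk; z up.

How it is judged (in metres and radians):
At the end, for the whole second after the job is handed in: Marker pen, staple carton, tin and eraser each lie at rest on the floor of their own tray, not on the rim (within about 3 mm in height), each within 12 mm of the tray's centre along its length and across it; carton, tin and eraser lie flat within 0.06 rad (x of marker_mid in the frame of marker_tray between -0.012 and 0.012 m and y of marker_mid in the frame of marker_tray between -0.012 and 0.012 m and z of marker_mid in the frame of marker_tray between 0.006 and 0.0135 m and linear speed of each of marker, staple_box, tin, eraser below 0.02 m/s and x of staple_box in the frame of staple_tray between -0.012 and 0.012 m and y of staple_box in the frame of staple_tray between -0.012 and 0.012 m and z of staple_box in the frame of staple_tray between -0.001 and 0.0045 m and angle between each of staple_box, tin, eraser's own z axis and vertical below 0.06 rad and x of tin in the frame of tin_tray between -0.012 and 0.012 m and y of tin in the frame of tin_tray between -0.012 and 0.012 m and z of tin in the frame of tin_tray between -0.001 and 0.0045 m and x of eraser in the frame of eraser_tray between -0.012 and 0.012 m and y of eraser in the frame of eraser_tray between -0.012 and 0.012 m and z of eraser in the frame of eraser_tray between -0.001 and 0.0045 m); the robot touches nothing.
It also fails if it takes over 104 s, if anything falls off the work surface, if the arm or the gripper's body presses on something with over 40 N, if the wrist force passes 120 N, or if a joint passes its speed limit or range.

ROBOT

A 6-joint arm with a two-finger parallel gripper is mounted at the origin on the work surface; the furniture and walls round the work are solid. World frame = base frame: x ahead of the robot, y to its left, z up, the work surface at z = 0. Lengths are in mm, angles in degrees, forces in N, time in s.
With the tool pointing down it reaches from about 350 to 850 mm from the base axis. Payload 8.1 kg.
Tool frame: the origin (TCP) lies midway between the tips of the shut fingers; the grasp point (between the pads) lies 19 mm behind it; z points along the fingers, y is the line along which they close (so a half turn about z gives the same grasp; the last joint's range is limited). The gripper opens to 85 mm and grips with 20 to 120 N. Pads are 22 mm wide; open, the fingers measure 114 mm over their backs; the gripper's body (76 mm by 85 mm) begins 54 mm behind the grasp point. The pads swing forward as they close: fully open they stand 13 mm farther back than shut.
Start: joints at [-70.554, 7.471, 85.268, -0, 87.261, -4.893], TCP at [247.303, -546.669, 231.292] pointing down, gripper open.
Joint ranges: [-169.43, 169.43], [-51.17, 129.36], [1.28, 143.12], [-76.62, 256.62], [0, 156.53], [-152.29, 152.29]. Speed limits (degrees/s): [136.94, 136.94, 159.86, 180, 180, 180].

INTERFACE

Orientations are given as [roll, pitch, yaw] about the fixed x, y, z axes, in that order (R = Rz(yaw) Ry(pitch) Rx(roll)).
In Python, from bench import r gives the robot as it stands.
- The arm moves only by the tool send_rows, never from a script. Its argument "increments" is a list of rows, each a list of 6 numbers: the shift along the tool's x, y, z in mm, then the turn, a rotation vector about the tool's x, y, z in rad. A call has 1 to 5 rows; each row shifts and turns the commanded pose from where the row before left it, along the tool's axes as they then stand; what a row does not reach is not made up. A row lasts 1/8 s, in which the tool goes at most 62.5 mm and 10.7 degrees, less where a joint would pass 70% of its speed; a pose out of reach is approached as far as the arm can. A call is refused whole if a number of a shift passes 62.5 or a number of a turn 0.188, either way. A call with a gripper value outside its range is refused whole. "grip" is the closure, from -1 (fully open) to 1 (shut), set as the call begins (left out, the last holds). The fingers move at their own pace and stop on an object; "grip_force" is the grip in N (left out, the last holds). Time passes only in rows, so rows that do not move let the fingers close. It gives the time, the measured TCP pose, the force, the opening and the grip force at its end, in the units of the state.
- r.sense(): the state, without advancing time (a new reading comes with each control period).
- r.snapshot(name): name is "side" or "top"; returns a dict with "img" (384x512x3 uint8, blue, green, red), "z_map" (384x512 float32, mm along the optical axis (not along the pixel's ray), 0 where there is no reading), "fx", "fy", "cx", "cy" (pixels), "D" ([k1, k2, p1, p2, k3] as OpenCV has them; the pictures are not rectified), "view" (4x4, takes a point from world to camera coordinates). Camera axes: x right, y down, z forward; pixel columns grow to the right and rows downward; lengths in mm; the calibration is good to about 2 mm. A picture is of the moment at which its call begins.
- r.hand_in(): hands the job in; it is judged then, once.
The state is a dict: "time": time; "joint_pos": joint angles; "qd": joint speeds; "joint_efforts": joint torques, N m; "tool_pos": TCP position; "tcp_rot": TCP orientation; "ft_force": force on the tool from outside, world axes, zero at the start; "wrist_torque": the same for the moment, N m; "finger_gap": finger opening in mm; "grip_force": force on a finger pad.
Only numpy, scipy, OpenCV 4.12 (cv2) and the standard library are available. Lean on these libraries where they do the work, as an engineer would, in place of code of your own. Each camera call takes 0.05 s, during which the arm holds its last target. There are 200 camera calls.

## Working session

There is one attempt and no reset: what is moved stays moved. The work goes in short steps, Python scripts to look and compute and a tool call to move; the robot and the scene stay as the last step left them, time stands still between calls to the robot, and variables do not carry over. Pictures are saved under pics/ and viewed, at most 14 in all, crops included, and the job is handed in when it is done.

Besides the shell and the picture viewer there is one more tool, called after "Emit:" by a JSON object that holds its "op" and its "data". send_rows: Moves the arm, as the interface text tells. Its arguments: {"type":"object","properties":{"increments":{"type":"array"},"grip":{"type":"number"},"grip_force":{"type":"number"}},"required":["increments"]}

```bash
mkdir -p pics; ls; python3 - <<'E'
from bench import r
import cv2,numpy as np
for n in("top","side"):
    s=r.snapshot(n);cv2.imwrite(f"pics/{n}0.png",s["img"]);np.savez(f"{n}0.npz",**s)
    print(n,s["fx"],s["fy"],s["cx"],s["cy"],s["D"]);print(np.round(s["view"],3).tolist())
print(r.sense())
E
```

```text
pics
top 480.6320318200573 480.6320318200573 262.37350023420754 188.84626516661953 [0.06890222 0.         0.         0.         0.        ]
[[0.029, -1.0, -0.003, 233.232], [-0.998, -0.029, -0.059, 506.221], [0.059, 0.004, -0.998, 849.573], [0.0, 0.0, 0.0, 1.0]]
side 466.01901453511647 466.01901453511647 259.60890708506764 192.00927415189295 [-0.03253271  0.          0.          0.          0.        ]
[[-0.899, -0.437, -0.004, 539.249], [-0.254, 0.529, -0.809, 24.933], [0.356, -0.727, -0.587, 887.194], [0.0, 0.0, 0.0, 1.0]]
{'time': 0.1, 'joint_pos': array([-7.05530960e+01,  7.51080070e+00,  8.53241164e+01, -1.33579371e-03,
        8.72610585e+01, -4.89336458e+00]), 'qd': array([ 2.41702784e-02, -1.10255252e-01, -1.06912172e-01, -1.00777643e-02,
       -4.33992373e-05,  2.10559200e-02]), 'joint_efforts': array([ 1.45271970e-03, -5.70951748e+01, -5.01939476e+01, -1.63903342e-04,
        8.26353673e-03, -3.80524352e-05]), 'tool_pos': array([ 247.13577128, -546.19152397,  230.33880242]), 'tcp_rot': array([-1.79904260e+02, -6.85756696e-03,  2.43403278e+01]), 'ft_force': array([ 0.17805725, -0.27803657, -0.22705782]), 'wrist_torque': array([ 0.00544971,  0.01826914, -0.03402348]), 'grip_force': 0.0, 'finger_gap': 85.07297241496349}
```

View pics/top0.png

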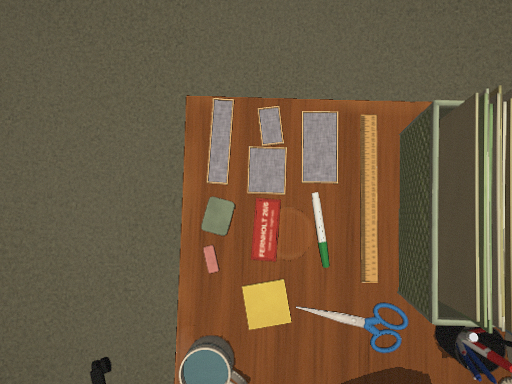

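View pics/side0.png

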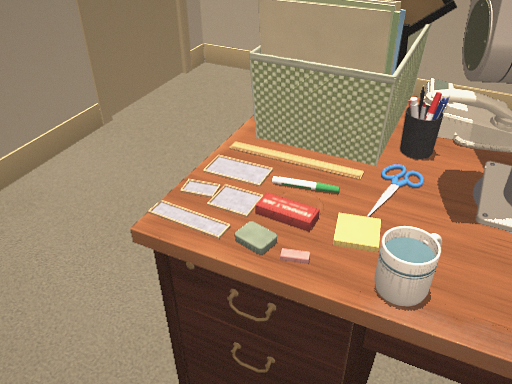

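The top view shows all items on the desk: trays at the top left, the marker at (320,230), carton (266,230), tin (218,216) and eraser (210,260). A tall file box stands at the right (columns 400+), with the pencil cup, scissors and mug nearby.

```bash
cat > h.py <<'E'
import cv2,numpy as np
def ray(s,uv,z):
    K=np.array([[s["fx"],0,s["cx"]],[0,s["fy"],s["cy"]],[0,0,1]],float)
    p=cv2.undistortPoints(np.array(uv,np.float64).reshape(-1,1,2),K,np.array(s["D"],float)).reshape(-1,2)
    V=np.array(s["view"],float);R,t=V[:3,:3],V[:3,3];c=-R.T@t
    d=np.c_[p,np.ones(len(p))]@R
    return c+d*((z-c[2])/d[:,2])[:,None]
def cloud(s):
    v,u=np.mgrid[:384,:512];K=np.array([[s["fx"],0,s["cx"]],[0,s["fy"],s["cy"]],[0,0,1]],float)
    p=cv2.undistortPoints(np.c_[u.ravel(),v.ravel()].astype(float).reshape(-1,1,2),K,np.array(s["D"],float)).reshape(-1,2)
    d=s["z_map"].ravel()[:,None]*np.c_[p,np.ones(len(p))]
    V=np.array(s["view"],float);P=(d-V[:3,3])@V[:3,:3];P[s["z_map"].ravel()==0]=np.nan
    return P.reshape(384,512,3)
def rect(s,m,z):
    """mask -> centre, sides, yaw of long axis (deg), via points cast onto plane z"""
    out=[]
    for c in cv2.findContours(m.astype(np.uint8),cv2.RETR_EXTERNAL,cv2.CHAIN_APPROX_NONE)[0]:
        if cv2.contourArea(c)<80: continue
        P=ray(s,c.reshape(-1,2),z)[:,:2].astype(np.float32)
        (x,y),(w,h),a=cv2.minAreaRect(P)
        if w<h: a+=90;w,h=h,w
        out.append((round(x,1),round(y,1),round(w+1.7,1),round(h+1.7,1),round((a+90)%180-90,1),np.mean(c.reshape(-1,2),0).round()))
    return out
def masks(img):
    b,g,r=[img[...,i].astype(int) for i in range(3)]
    hsv=cv2.cvtColor(img,cv2.COLOR_BGR2HSV);H,S,V=[hsv[...,i].astype(int) for i in range(3)]
    return dict(gray=(S<45)&(V>110),green=(H>35)&(H<90)&(S>30)&(V>50),
      red=((H<5)|(H>174))&(S>170)&(V>130), pink=((H<10)|(H>170))&(S>70)&(S<150)&(V>160), white=(S<45)&(V>190))
E
python3 - <<'E'
from h import *
s=dict(np.load("top0.npz"));M=masks(s["img"])
for n,z in(("gray",2),("green",16),("red",22),("pink",11),("white",8)):
    m=M[n].copy();m[:,:190]=0;m[:,350:]=0;m[290:]=0;m[:95]=0
    print(n,*rect(s,m,z),sep="\n ")
m=M["green"].copy();
C=cloud(s)
for (v,u) in [(216,218),(260,210),(230,266),(150,268),(150,450),(150,480),(200,500),(110,440),(320,440),(340,475),(370,205),(200,400),(250,300)]: print((u,v),C[v,u].round())
c2=cloud(dict(np.load("side0.npz")))
for (u,v) in [(330,40),(260,60),(425,30),(345,70),(480,30),(390,10),(455,100),(440,20),(480,110),(500,200),(405,240),(420,110),(415,5)]: print("side",(u,v),c2[v,u].round())
print(np.nanmax(c2[...,2]))
for x0 in range(0,1001,100):
    print(x0,[int(np.nan_to_num(np.nanmax(np.where((c2[...,0]>x0)&(c2[...,0]<=x0+100)&(c2[...,1]>y0)&(c2[...,1]<=y0+100),c2[...,2],-1)))) for y0 in range(-600,300,100)])
E
```

```text
gray
 (451.8, 144.9, 92.1, 15.7, 10.0, array([318., 217.]))
 (534.9, 241.4, 81.1, 65.5, -0.6, array([266., 170.]))
 (580.9, 145.5, 125.4, 62.2, 1.4, array([319., 146.]))
 (617.3, 237.1, 64.5, 36.1, 8.1, array([270., 125.]))
 (586.2, 328.3, 151.4, 33.8, -2.4, array([220., 141.]))
green
 (386.0, 135.2, 48.0, 16.3, 10.6, array([324., 254.]))
 (448.7, 326.7, 63.0, 48.8, -14.1, array([217., 216.]))
red
 (427.5, 240.4, 109.8, 45.6, -3.1, array([266., 229.]))
pink
 (371.1, 337.1, 48.7, 19.1, 14.7, array([210., 259.]))
white
 (452.3, 145.4, 90.5, 13.7, 9.9, array([318., 217.]))
(218, 216) [448. 326.  19.]
(210, 260) [369. 338.  11.]
(266, 230) [426. 239.  22.]
(268, 150) [571. 240.   4.]
(450, 150) [546.  -4. 228.]
(480, 150) [533.  -2. 321.]
(500, 200) [476. -19. 332.]
(440, 110) [613.  -9. 176.]
(440, 320) [317.   1. 208.]
(475, 340) [276. -76. 135.]
(205, 370) [200. 332.  79.]
(400, 200) [487.   0.  11.]
(300, 250) [391. 176.   0.]
side (330, 40) [448.  -3. 253.]
side (260, 60) [591.  13. 195.]
side (425, 30) [ 311. -311.  207.]
side (345, 70) [408.  12. 204.]
side (480, 30) [186.  78. 329.]
side (390, 10) [341.   0. 322.]
side (455, 100) [ 204. -205.   92.]
side (440, 20) [  443. -2096.  -233.]
side (480, 110) [ 144. -281.   46.]
side (500, 200) [73. 35. 12.]
side (405, 240) [209. 306.  76.]
side (420, 110) [ 266. -116.   92.]
side (415, 5) [ 351. -353.  251.]
386.7048797098732
0 [-1, -1, 38, 86, 14, 57, 61, 15, 3]
100 [-1, -1, 45, 107, 57, 13, 378, 386, 95]
200 [-1, 244, 267, 108, 144, 345, 364, 14, 96]
300 [-1, 189, 264, 222, 209, 333, 331, 16, 24]
400 [-1, -1, 260, -1, -1, 331, 331, 16, 24]
500 [-1, -1, -1, -1, -1, 321, 322, 7, 7]
600 [-1, -1, -1, -1, 0, 302, 312, 7, 7]
700 [-1, -1, -1, -1, -1, -1, -1, -1, -1]
800 [-1, -1, -1, -1, -1, -1, -1, -1, -1]
900 [-1, -1, -1, -1, -1, -1, -1, -1, -1]
1000 [-1, -1, -1, -1, -1, -1, -1, -1, -1]
```

```bash
python3 - <<'E'
import cv2
a=cv2.imread("pics/side0.png")[0:190,330:512];cv2.imwrite("pics/c0.png",cv2.resize(a,None,fx=3,fy=3,interpolation=2))
E
```

```text
(no output)
```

View pics/c0.png

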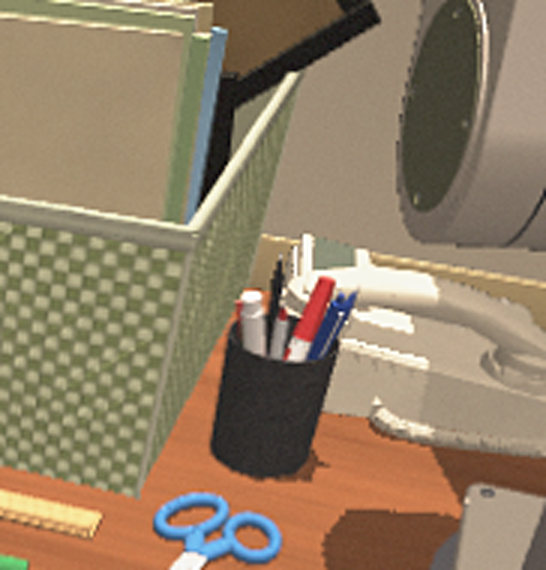

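The crop shows the phone, pen cup and a picture frame behind the file box, so I lift well above everything (box top about 333 mm) before crossing.

Emit:
{"op": "send_rows", "data": {"increments": [[0, 0, -50, 0, 0, 0], [0, 0, -50, 0, 0, 0], [0, 0, -50, 0, 0, 0], [0, 0, -50, 0, 0, 0], [0, 0, -50, 0, 0, 0]], "grip": -0.2}}

```text
time: 0.72
tool_pos: [247.2, -546.4, 482.5]
tcp_rot: [-180.0, -0.0, 24.3]
ft_force: [0.6, -0.2, -0.4]
finger_gap: 51.0
grip_force: 0.0
```

```bash
cat > go.py <<'E'
import sys,numpy as np
from bench import r
from scipy.spatial.transform import Rotation as R
def go(*t):
    """x y z yaw: increments from measured pose to target (tool kept pointing down)"""
    s=r.sense();A=R.from_euler("xyz",s["tcp_rot"],degrees=True)
    B=R.from_euler("xyz",[180,0,t[3]],degrees=True)
    d=A.inv().apply(np.array(t[:3])-s["tool_pos"]);w=(A.inv()*B).as_rotvec()
    print("t",round(s["time"],2),"at",s["tool_pos"].round(1),s["tcp_rot"].round(2),"gap",round(s["finger_gap"],1),"F",s["ft_force"].round(1),"grip",round(s["grip_force"],1))
    print("shift",d.round(1),"turn",w.round(3),"J",s["joint_pos"].round(0))
if __name__=="__main__":
    go(*map(float,sys.argv[1:]))
E
python3 go.py 450 240 480 -3
```

```text
t 0.72 at [ 247.2 -546.4  482.5] [-179.96   -0.     24.34] gap 51.0 F [ 0.6 -0.2 -0.4] grip 0.0
shift [ 508.9 -632.9    2.9] turn [-0.001  0.     0.477] J [-71.  10.  56.  -0. 114.  -5.]
```

Emit:
{"op": "send_rows", "data": {"increments": [[34, -42, 0, 0, 0, 0], [34, -42, 0, 0, 0, 0], [34, -42, 0, 0, 0, 0], [34, -42, 0, 0, 0, 0], [34, -42, 0, 0, 0, 0]]}}

```text
time: 1.35
tool_pos: [315.7, -283.5, 480.9]
tcp_rot: [-180.0, -0.0, 24.3]
ft_force: [0.2, 1.4, 0.2]
finger_gap: 51.2
grip_force: 0.0
```

Emit:
{"op": "send_rows", "data": {"increments": [[34, -42, 0, 0, 0, 0], [34, -42, 0, 0, 0, 0], [34, -42, 0, 0, 0, 0], [34, -42, 0, 0, 0, 0], [34, -42, 0, 0, 0, 0]]}}

```text
time: 1.98
tool_pos: [384.0, -22.1, 481.1]
tcp_rot: [180.0, 0.0, 24.3]
ft_force: [0.9, -0.6, -0.4]
finger_gap: 51.4
grip_force: 0.0
```

Emit:
{"op": "send_rows", "data": {"increments": [[34, -42, 0, 0, 0, 0], [34, -42, 0, 0, 0, 0], [34, -42, 0, 0, 0, 0], [34, -42, 0, 0, 0, 0], [34, -42, 0, 0, 0, 0]]}}

```text
time: 2.6
tool_pos: [452.4, 239.4, 480.9]
tcp_rot: [180.0, 0.0, 24.4]
ft_force: [-0.1, -0.4, 0.7]
finger_gap: 51.1
grip_force: 0.0
```

Emit:
{"op": "send_rows", "data": {"increments": [[0, 0, 0, 0, 0, 0.12], [0, 0, 0, 0, 0, 0.12], [0, 0, 0, 0, 0, 0.12], [0, 0, 0, 0, 0, 0.12], [0, 0, 0, 0, 0, 0]]}}

```text
time: 3.22
tool_pos: [452.3, 237.5, 480.9]
tcp_rot: [180.0, 0.0, -3.1]
ft_force: [-0.4, 0.8, 1.6]
finger_gap: 51.5
grip_force: 0.0
```

```bash
python3 go.py 427.5 240.4 70 -3.1
```

```text
t 3.23 at [452.3 237.5 480.9] [ 1.7998e+02  4.0000e-02 -3.1200e+00] gap 51.5 F [-0.4  0.8  1.6] grip 0.0
shift [-24.6  -1.7 410.9] turn [ 0.     0.001 -0.   ] J [ 22.  -4.  71.  -0. 113. 115.]
```

Emit:
{"op": "send_rows", "data": {"increments": [[-8, 0, 60, 0, 0, 0], [-8, -1, 60, 0, 0, 0], [-8, 0, 60, 0, 0, 0], [0, 0, 60, 0, 0, 0], [0, 0, 60, 0, 0, 0]], "grip": -0.45}}

```text
time: 3.85
tool_pos: [428.0, 239.7, 179.4]
tcp_rot: [-180.0, -0.0, -3.0]
ft_force: [-0.5, 0.7, -1.2]
finger_gap: 61.9
grip_force: 0.0
```

Emit:
{"op": "send_rows", "data": {"increments": [[0, 0, 50, 0, 0, 0], [0, 0, 50, 0, 0, 0], [0, 0, 0, 0, 0, 0], [0, 0, 0, 0, 0, 0]]}}

```text
time: 4.35
tool_pos: [429.4, 240.3, 83.2]
tcp_rot: [-180.0, -0.1, -3.1]
ft_force: [0.8, -0.2, 0.2]
finger_gap: 62.1
grip_force: 0.0
```

```bash
python3 go.py 427.5 240.4 4 -3.1;python3 - <<'E'
from h import *
from bench import r
for n in("top","side"):
    cv2.imwrite(f"pics/{n}1.png",r.snapshot(n)["img"])
a=cv2.imread("pics/top1.png")[90:290,180:380];b=cv2.imread("pics/side1.png")[130:330,140:340]
cv2.imwrite("pics/c1.png",cv2.resize(np.hstack([a,b]),None,fx=2,fy=2,interpolation=2))
E
```

```text
t 4.35 at [429.4 240.3  83.2] [-1.7995e+02 -9.0000e-02 -3.0900e+00] gap 62.1 F [ 0.8 -0.2  0.2] grip 0.0
shift [-2.   0.  79.2] turn [-0.001 -0.002  0.   ] J [ 23.  -2. 111.   0.  71. 116.]
```

View pics/c1.png

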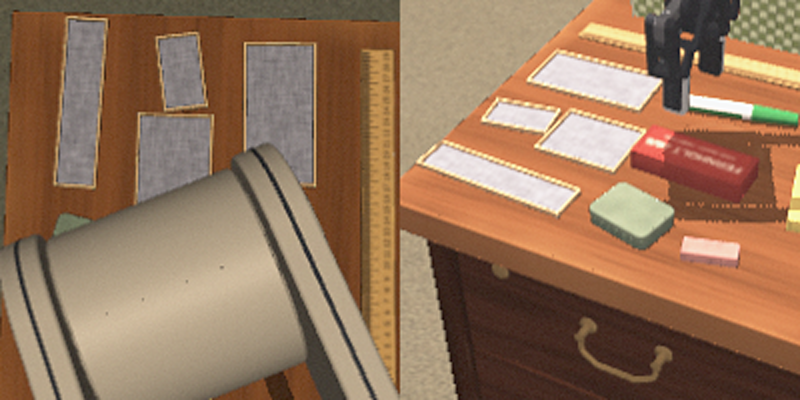

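The side view shows the fingers straddling the carton's line at about (287,178), as projected; the arm hides the top view. Down to grasp.

Emit:
{"op": "send_rows", "data": {"increments": [[-2, 0, 25, 0, 0, 0], [0, 0, 25, 0, 0, 0], [0, 0, 15, 0, 0, 0], [0, 0, 13, 0, 0, 0], [0, 0, 0, 0, 0, 0]]}}

```text
time: 5.08
tool_pos: [426.2, 239.9, 2.9]
tcp_rot: [180.0, 0.0, -3.2]
ft_force: [-0.6, -0.1, 0.7]
finger_gap: 61.8
grip_force: 0.0
```

Emit:
{"op": "send_rows", "data": {"increments": [[0, 0, 0, 0, 0, 0], [0, 0, 0, 0, 0, 0], [0, 0, 0, 0, 0, 0], [0, 0, 0, 0, 0, 0]], "grip": 1, "grip_force": 30}}

```text
time: 5.58
tool_pos: [427.2, 240.3, 4.2]
tcp_rot: [-180.0, -0.1, -3.2]
ft_force: [-0.5, -0.7, 5.3]
finger_gap: 44.3
grip_force: 32.3
```

```bash
python3 go.py 581 145.5 60 1.4
```

```text
t 5.58 at [427.2 240.3   4.2] [-1.7995e+02 -9.0000e-02 -3.1600e+00] gap 44.3 F [-0.5 -0.7  5.3] grip 32.3
shift [158.8  86.1 -55.6] turn [-0.001 -0.002 -0.08 ] J [ 23.   5. 114.   0.  62. 117.]
```

Emit:
{"op": "send_rows", "data": {"increments": [[0, 0, -20, 0, 0, 0], [0, 0, -35, 0, 0, 0], [40, 21, 0, 0, 0, -0.04], [40, 21, 0, 0, 0, -0.04], [40, 22, 0, 0, 0, 0]]}}

```text
time: 6.2
tool_pos: [546.4, 173.5, 58.3]
tcp_rot: [-180.0, 0.0, 1.5]
ft_force: [0.8, 0.6, -0.3]
finger_gap: 44.1
grip_force: 31.6
```

Emit:
{"op": "send_rows", "data": {"increments": [[37, 17, 0, 0, 0, 0], [0, 0, 0, 0, 0, 0], [0, 0, 0, 0, 0, 0]]}}

```text
time: 6.58
tool_pos: [582.1, 158.0, 57.6]
tcp_rot: [180.0, 0.1, 1.4]
ft_force: [-0.4, 0.3, -2.3]
finger_gap: 44.6
grip_force: 31.6
```

```bash
python3 go.py 581 145.5 7 1.4;python3 - <<'E'
from h import *
from bench import r
s=r.snapshot("side");a=s["img"][100:260,140:340];cv2.imwrite("pics/c2.png",cv2.resize(a,None,fx=3,fy=3,interpolation=2))
E
```

```text
t 6.58 at [582.1 158.   57.6] [1.8e+02 9.0e-02 1.4e+00] gap 44.6 F [-0.4  0.3 -2.3] grip 31.6
shift [-1.3 12.5 50.6] turn [ 0.     0.002 -0.   ] J [10. 16. 94.  0. 70. 99.]
```

View pics/c2.png

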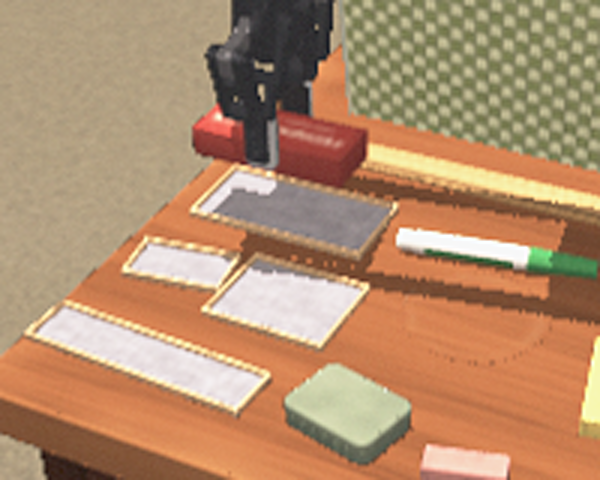

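The carton is held level just beside and above its tray. Lower and release.

Emit:
{"op": "send_rows", "data": {"increments": [[-1, 12.5, 20, 0, 0, 0], [0, 0, 15, 0, 0, 0], [0, 0, 10, 0, 0, 0], [0, 0, 0, 0, 0, 0]]}}

```text
time: 7.12
tool_pos: [580.8, 145.5, 11.6]
tcp_rot: [180.0, 0.2, 1.4]
ft_force: [0.6, 0.4, -0.9]
finger_gap: 44.0
grip_force: 31.6
```

```bash
python3 go.py 581 145.5 6 1.4
```

```text
t 7.12 at [580.8 145.5  11.6] [1.7998e+02 1.6000e-01 1.4300e+00] gap 44.0 F [ 0.6  0.4 -0.9] grip 31.6
shift [0.2 0.  5.6] turn [0.    0.003 0.   ] J [ 9. 19. 96.  0. 65. 98.]
```

Emit:
{"op": "send_rows", "data": {"increments": [[0, 0, 3, 0, 0, 0], [0, 0, 2, 0, 0, 0], [0, 0, 0, 0, 0, 0]]}}

```text
time: 7.5
tool_pos: [582.3, 145.7, 8.5]
tcp_rot: [-180.0, -0.0, 1.4]
ft_force: [0.7, -0.1, -0.8]
finger_gap: 44.1
grip_force: 31.6
```

Emit:
{"op": "send_rows", "data": {"increments": [[0, 0, 0, 0, 0, 0], [0, 0, 0, 0, 0, 0], [0, 0, -15, 0, 0, 0], [0, 0, -30, 0, 0, 0], [0, 0, -35, 0, 0, 0]], "grip": -0.4}}

```text
time: 8.12
tool_pos: [581.9, 145.5, 89.8]
tcp_rot: [180.0, 0.0, 1.4]
ft_force: [1.3, 0.6, -0.1]
finger_gap: 59.8
grip_force: 0.0
```

```bash
python3 go.py 429.5 142 50 10
```

```text
t 8.12 at [581.9 145.5  89.8] [1.80e+02 2.00e-02 1.42e+00] gap 59.8 F [ 1.3  0.6 -0.1] grip 0.0
shift [-152.4   -0.3   39.8] turn [ 0.    0.   -0.15] J [ 9. 14. 94. -0. 73. 98.]
```

Emit:
{"op": "send_rows", "data": {"increments": [[-50, 0, 0, 0, 0, 0], [-50, 0, 0, 0, 0, 0], [-52, 0, 0, 0, 0, 0], [0, 0, 20, 0, 0, -0.15], [0, 0, 20, 0, 0, 0]], "grip": 0}}

```text
time: 8.75
tool_pos: [430.8, 142.1, 49.8]
tcp_rot: [-180.0, -0.2, 10.2]
ft_force: [0.1, -0.2, -0.7]
finger_gap: 42.7
grip_force: 0.0
```

Emit:
{"op": "send_rows", "data": {"increments": [[0, 0, 0, 0, 0, 0], [0, 0, 0, 0, 0, 0]]}}

```text
time: 9.0
tool_pos: [431.0, 142.0, 49.5]
tcp_rot: [-180.0, -0.1, 10.0]
ft_force: [1.4, 0.7, 1.0]
finger_gap: 42.7
grip_force: 0.0
```

```bash
python3 go.py 429.5 142 5 10;python3 - <<'E'
from h import *
from bench import r
s=r.snapshot("side");a=s["img"][100:260,180:380];cv2.imwrite("pics/c3.png",cv2.resize(a,None,fx=3,fy=3,interpolation=2))
E
```

```text
t 9.0 at [431.  142.   49.5] [-1.8e+02 -7.0e-02  1.0e+01] gap 42.7 F [1.4 0.7 1. ] grip 0.0
shift [-1.5 -0.3 44.5] turn [-0.    -0.001  0.   ] J [ 12.  -6. 118.   0.  67.  92.]
```

View pics/c3.png

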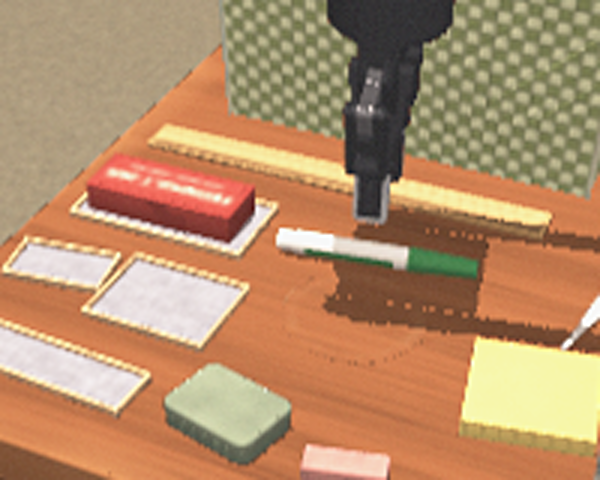

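The carton sits centred in its tray at about (170,200) in the crop, and the gripper is above the marker's middle. I go down and grasp.

Emit:
{"op": "send_rows", "data": {"increments": [[-1.5, 0, 20, 0, 0, 0], [0, 0, 15, 0, 0, 0], [0, 0, 9, 0, 0, 0], [0, 0, 0, 0, 0, 0]]}}

```text
time: 9.55
tool_pos: [428.1, 141.4, 3.6]
tcp_rot: [180.0, 0.1, 10.0]
ft_force: [-0.1, 0.4, -0.2]
finger_gap: 42.8
grip_force: 0.0
```

Emit:
{"op": "send_rows", "data": {"increments": [[0, 0, 0, 0, 0, 0], [0, 0, 0, 0, 0, 0], [0, 0, 0, 0, 0, 0], [0, 0, 0, 0, 0, 0]], "grip": 1}}

```text
time: 10.05
tool_pos: [429.3, 141.7, 5.0]
tcp_rot: [-180.0, -0.1, 10.0]
ft_force: [-1.4, -0.2, 6.4]
finger_gap: 14.0
grip_force: 29.7
```

```bash
python3 go.py 586 328 60 -2.4
```

```text
t 10.05 at [429.3 141.7   5. ] [-1.800e+02 -7.000e-02  1.002e+01] gap 14.0 F [-1.4 -0.2  6.4] grip 29.7
shift [ 186.8 -156.2  -54.7] turn [-0.    -0.001  0.217] J [ 12.  -1. 120.   0.  62.  92.]
```

The gap reads 14 mm, so the pads hold the pen above its centre. I'll reopen, lower by 3 mm and grip again.

Emit:
{"op": "send_rows", "data": {"increments": [[0, 0, 0, 0, 0, 0], [0, 0, 0, 0, 0, 0], [0, 0, 3, 0, 0, 0], [0, 0, 0, 0, 0, 0], [0, 0, 0, 0, 0, 0]], "grip": 0.3}}

```text
time: 10.68
tool_pos: [428.6, 141.5, 1.2]
tcp_rot: [180.0, 0.0, 10.0]
ft_force: [-1.1, 0.2, -0.7]
finger_gap: 30.1
grip_force: 0.0
```

Emit:
{"op": "send_rows", "data": {"increments": [[0, 0, 0, 0, 0, 0], [0, 0, 0, 0, 0, 0], [0, 0, 0, 0, 0, 0], [0, 0, 0, 0, 0, 0]], "grip": 1}}

```text
time: 11.18
tool_pos: [428.8, 141.6, 1.4]
tcp_rot: [-180.0, -0.0, 10.0]
ft_force: [-1.8, 0.2, 1.7]
finger_gap: 14.5
grip_force: 29.5
```

Emit:
{"op": "send_rows", "data": {"increments": [[0, 0, -5, 0, 0, 0], [0, 0, -10, 0, 0, 0], [0, 0, 0, 0, 0, 0], [0, 0, 0, 0, 0, 0]]}}

```text
time: 11.68
tool_pos: [428.9, 141.6, 16.5]
tcp_rot: [-180.0, -0.0, 10.0]
ft_force: [0.1, -0.3, -0.2]
finger_gap: 14.4
grip_force: 29.3
```

```bash
python3 go.py 586 328 60 -2.4;python3 - <<'E'
from h import *
from bench import r
s=r.snapshot("side");a=s["img"][120:220,240:370];cv2.imwrite("pics/c4.png",cv2.resize(a,None,fx=4,fy=4,interpolation=2))
E
```

```text
t 11.68 at [428.9 141.6  16.5] [-1.800e+02 -3.000e-02  1.001e+01] gap 14.4 F [ 0.1 -0.3 -0.2] grip 29.3
shift [ 187.1 -156.3  -43.4] turn [-0.    -0.001  0.217] J [ 12.  -3. 120.   0.  63.  92.]
```

View pics/c4.png

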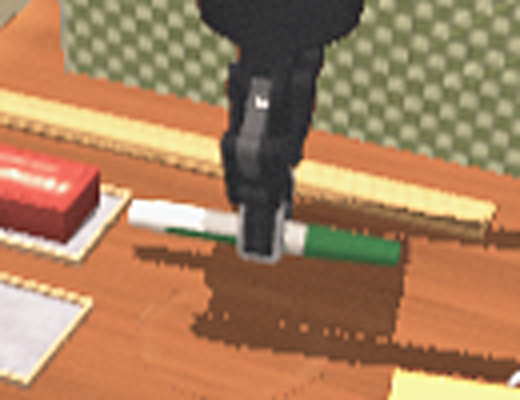

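The pen is held level. Lift, carry it to its tray.

Emit:
{"op": "send_rows", "data": {"increments": [[0, 0, -43, 0, 0, 0], [37, -31, 0, 0, 0, 0], [37, -31, 0, 0, 0, 0], [37, -31, 0, 0, 0, 0], [37, -31, 0, 0, 0, 0]]}}

```text
time: 12.35
tool_pos: [553.6, 290.5, 58.7]
tcp_rot: [180.0, 0.0, 10.0]
ft_force: [0.8, 0.1, -0.5]
finger_gap: 14.1
grip_force: 29.4
```

Emit:
{"op": "send_rows", "data": {"increments": [[39, -32, 0, 0, 0, 0], [0, 0, 0, 0, 0, 0.11], [0, 0, 0, 0, 0, 0.107], [0, 0, 0, 0, 0, 0], [0, 0, 0, 0, 0, 0]]}}

```text
time: 12.98
tool_pos: [585.5, 327.5, 59.0]
tcp_rot: [180.0, 0.0, -2.3]
ft_force: [0.2, 1.3, 0.4]
finger_gap: 14.2
grip_force: 29.4
```

```bash
python3 go.py 586 328.3 7 -2.4;python3 - <<'E'
from h import *
from bench import r
for n in("side",):
    s=r.snapshot(n);a=s["img"][110:270,130:330];cv2.imwrite("pics/c5.png",cv2.resize(a,None,fx=3,fy=3,interpolation=2))
E
```

```text
t 12.97 at [585.5 327.5  59. ] [ 1.7999e+02  2.0000e-02 -2.2900e+00] gap 14.2 F [0.2 1.3 0.4] grip 29.4
shift [ 0.4 -0.8 52. ] turn [0.    0.    0.002] J [ 25.  26.  82.   0.  72. 117.]
```

View pics/c5.png

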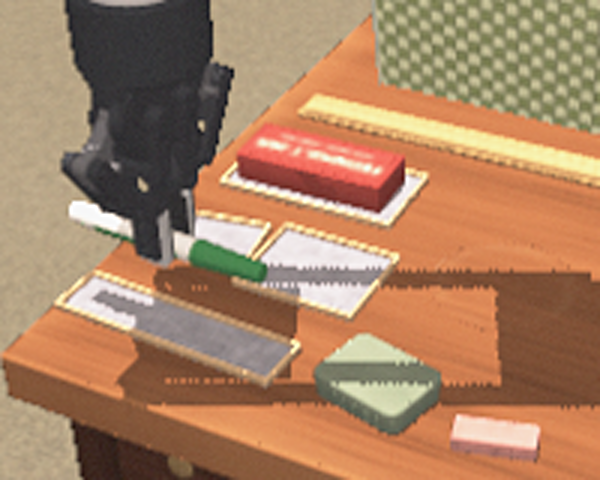

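The pen is above its tray and aligned; lower to about 7 mm and release.

Emit:
{"op": "send_rows", "data": {"increments": [[0.5, -0.8, 25, 0, 0, 0], [0, 0, 15, 0, 0, 0], [0, 0, 8, 0, 0, 0], [0, 0, 3.5, 0, 0, 0], [0, 0, 0, 0, 0, 0]]}}

```text
time: 13.65
tool_pos: [586.4, 328.6, 8.1]
tcp_rot: [-180.0, -0.0, -2.4]
ft_force: [1.3, -0.3, -0.2]
finger_gap: 14.2
grip_force: 29.4
```

Emit:
{"op": "send_rows", "data": {"increments": [[0, 0, 0, 0, 0, 0], [0, 0, 0, 0, 0, 0], [0, 0, -15, 0, 0, 0], [0, 0, -30, 0, 0, 0], [0, 0, -30, 0, 0, 0]], "grip": 0.2}}

```text
time: 14.28
tool_pos: [586.5, 328.6, 84.8]
tcp_rot: [-180.0, -0.0, -2.4]
ft_force: [1.2, 0.2, -0.5]
finger_gap: 34.5
grip_force: 0.0
```

```bash
python3 go.py 448.7 326.7 45 -14.1
```

```text
t 14.28 at [586.5 328.6  84.8] [-1.7998e+02 -4.0000e-02 -2.4200e+00] gap 34.5 F [ 1.2  0.2 -0.5] grip 0.0
shift [-137.6    7.7   39.7] turn [-0.    -0.001  0.204] J [ 25.  24.  81.  -0.  75. 117.]
```

Emit:
{"op": "send_rows", "data": {"increments": [[-46, 2, 0, 0, 0, 0], [-46, 3, 0, 0, 0, 0], [-45.5, 3, 0, 0, 0, 0], [0, 0, 20, 0, 0, 0.1], [0, 0, 20, 0, 0, 0.104]], "grip": -0.5}}

```text
time: 14.9
tool_pos: [448.9, 327.0, 44.4]
tcp_rot: [-179.9, -0.1, -14.3]
ft_force: [0.9, 0.3, 0.4]
finger_gap: 64.1
grip_force: 0.0
```

Emit:
{"op": "send_rows", "data": {"increments": [[0, 0, 0, 0, 0, 0], [0, 0, 0, 0, 0, 0]]}}

```text
time: 15.15
tool_pos: [449.3, 326.7, 44.2]
tcp_rot: [-179.9, -0.1, -14.0]
ft_force: [-0.3, 0.2, -0.6]
finger_gap: 63.8
grip_force: 0.0
```

```bash
python3 go.py 448.7 326.7 2.5 -14.1;python3 - <<'E'
from h import *
from bench import r
for n in("side",):
    s=r.snapshot(n);a=s["img"][130:290,140:340];cv2.imwrite("pics/c6.png",cv2.resize(a,None,fx=3,fy=3,interpolation=2))
E
```

```text
t 15.15 at [449.3 326.7  44.2] [-1.7994e+02 -6.0000e-02 -1.3980e+01] gap 63.8 F [-0.3  0.2 -0.6] grip 0.0
shift [-0.6  0.2 41.7] turn [-0.001 -0.001  0.002] J [ 31.  10. 102.   0.  67. 135.]
```

View pics/c6.png

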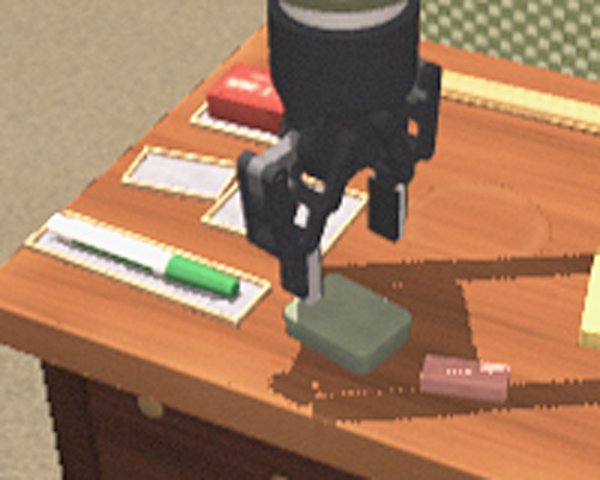

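The pen lies in its tray and the gripper stands over the tin. Go down, grasp and lift.

Emit:
{"op": "send_rows", "data": {"increments": [[0, 0, 20, 0, 0, 0], [0, 0, 13, 0, 0, 0], [0, 0, 8, 0, 0, 0], [0, 0, 0, 0, 0, 0]]}}

```text
time: 15.7
tool_pos: [447.6, 325.7, 0.4]
tcp_rot: [179.9, 0.1, -14.1]
ft_force: [0.1, -0.2, 0.1]
finger_gap: 64.2
grip_force: 0.0
```

Emit:
{"op": "send_rows", "data": {"increments": [[0, 0, 0, 0, 0, 0], [0, 0, 0, 0, 0, 0], [0, 0, 0, 0, 0, 0], [0, 0, 0, 0, 0, 0]], "grip": 1}}

```text
time: 16.2
tool_pos: [448.8, 326.4, 2.2]
tcp_rot: [-180.0, -0.0, -14.1]
ft_force: [-0.4, 0.6, 1.7]
finger_gap: 47.8
grip_force: 32.4
```

Emit:
{"op": "send_rows", "data": {"increments": [[0, 0, -10, 0, 0, 0], [0, 0, -30, 0, 0, 0], [0, 0, 0, 0, 0, 0], [0, 0, 0, 0, 0, 0]]}}

```text
time: 16.7
tool_pos: [448.5, 326.2, 41.7]
tcp_rot: [-180.0, -0.0, -14.1]
ft_force: [0.2, -0.7, -1.9]
finger_gap: 47.4
grip_force: 32.2
```

```bash
python3 go.py 535 241.4 45 -0.6
```

```text
t 16.7 at [448.5 326.2  41.7] [-1.7999e+02 -1.0000e-02 -1.4110e+01] gap 47.4 F [ 0.2 -0.7 -1.9] grip 32.2
shift [104.6  61.2  -3.3] turn [-0.    -0.    -0.236] J [ 31.  11. 103.  -0.  67. 135.]
```

Emit:
{"op": "send_rows", "data": {"increments": [[35, 20.5, 0, 0, 0, 0], [35, 20.5, 0, 0, 0, 0], [34.5, 20, 0, 0, 0, 0], [0, 0, 0, 0, 0, -0.12], [0, 0, 0, 0, 0, -0.116]]}}

```text
time: 17.32
tool_pos: [534.4, 240.6, 40.2]
tcp_rot: [180.0, 0.1, -0.4]
ft_force: [-0.3, 0.7, -0.6]
finger_gap: 47.8
grip_force: 32.1
```

Emit:
{"op": "send_rows", "data": {"increments": [[0, 0, 15, 0, 0, 0], [0, 0, 10, 0, 0, 0], [0, 0, 0, 0, 0, 0], [0, 0, 0, 0, 0, 0]]}}

```text
time: 17.82
tool_pos: [534.9, 241.7, 16.6]
tcp_rot: [180.0, 0.0, -0.6]
ft_force: [-0.2, -0.1, -0.2]
finger_gap: 47.7
grip_force: 32.2
```

```bash
python3 go.py 535 241.4 5 -0.6
```

```text
t 17.82 at [534.9 241.7  16.6] [ 1.7999e+02  2.0000e-02 -6.1000e-01] gap 47.7 F [-0.2 -0.1 -0.2] grip 32.2
shift [ 0.1  0.3 11.6] turn [ 0.  0. -0.] J [ 19.  17.  98.  -0.  65. 110.]
```

Emit:
{"op": "send_rows", "data": {"increments": [[0, 0, 7, 0, 0, 0], [0, 0, 3.5, 0, 0, 0], [0, 0, 0.5, 0, 0, 0], [0, 0, 0, 0, 0, 0]]}}

```text
time: 18.32
tool_pos: [535.0, 241.7, 5.8]
tcp_rot: [-180.0, 0.0, -0.6]
ft_force: [-0.2, -0.5, -0.4]
finger_gap: 47.7
grip_force: 32.2
```

Emit:
{"op": "send_rows", "data": {"increments": [[0, 0, 0, 0, 0, 0], [0, 0, 0, 0, 0, 0], [0, 0, -15, 0, 0, 0], [0, 0, -30, 0, 0, 0], [0, 0, -35, 0, 0, 0]], "grip": -0.45}}

```text
time: 18.95
tool_pos: [534.8, 241.6, 87.2]
tcp_rot: [180.0, 0.0, -0.6]
ft_force: [0.4, -0.5, 0.2]
finger_gap: 61.7
grip_force: 0.0
```

```bash
python3 go.py 371.1 337.1 45 14.7
```

```text
t 18.95 at [534.8 241.6  87.2] [ 1.7999e+02  2.0000e-02 -5.8000e-01] gap 61.7 F [ 0.4 -0.5  0.2] grip 0.0
shift [-164.6  -93.9   42.3] turn [ 0.     0.    -0.267] J [ 19.  12.  96.  -0.  72. 110.]
```

Emit:
{"op": "send_rows", "data": {"increments": [[-41, -23.5, 0, 0, 0, 0], [-41, -23.5, 0, 0, 0, 0], [-41, -23.5, 0, 0, 0, 0], [-41.5, -23.5, 0, 0, 0, 0], [0, 0, 0, 0, 0, -0.13]], "grip": 0.05}}

```text
time: 19.58
tool_pos: [369.1, 339.0, 86.9]
tcp_rot: [-179.9, -0.0, 7.2]
ft_force: [0.8, -0.3, 0.8]
finger_gap: 40.5
grip_force: 0.0
```

Emit:
{"op": "send_rows", "data": {"increments": [[0, 0, 20, 0, 0, -0.137], [0, 0, 20, 0, 0, 0], [0, 0, 0, 0, 0, 0], [0, 0, 0, 0, 0, 0]]}}

```text
time: 20.08
tool_pos: [372.1, 337.7, 47.1]
tcp_rot: [-180.0, -0.1, 14.7]
ft_force: [0.3, -0.3, -0.6]
finger_gap: 40.7
grip_force: 0.0
```

```bash
python3 go.py 371.1 337.1 3 14.7;python3 - <<'E'
from h import *
from bench import r
for n in("side",):
    s=r.snapshot(n);a=s["img"][140:300,160:360];cv2.imwrite("pics/c7.png",cv2.resize(a,None,fx=3,fy=3,interpolation=2))
E
```

```text
t 20.07 at [372.1 337.7  47.1] [-1.7997e+02 -7.0000e-02  1.4700e+01] gap 40.7 F [ 0.3 -0.3 -0.6] grip 0.0
shift [-1.2  0.4 44.1] turn [-0.001 -0.001 -0.   ] J [ 36.   2. 111.   0.  67. 112.]
```

View pics/c7.png

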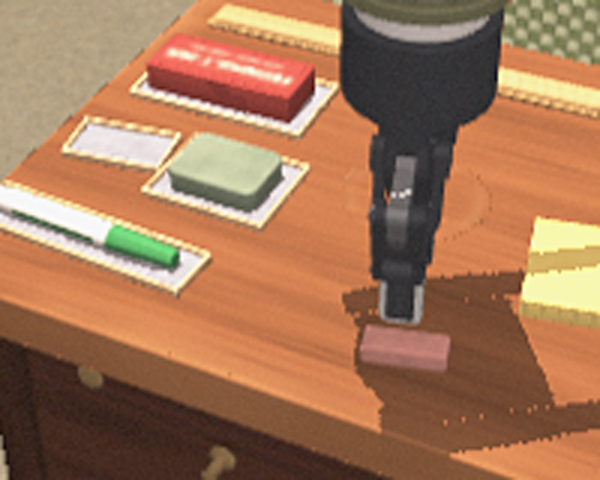

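The tin is flat in its tray and the gripper is over the eraser. Grasp it.

Emit:
{"op": "send_rows", "data": {"increments": [[-1, 0.4, 20, 0, 0, 0], [0, 0, 14, 0, 0, 0], [0, 0, 8, 0, 0, 0], [0, 0, 1.5, 0, 0, 0], [0, 0, 0, 0, 0, 0]]}}

```text
time: 20.75
tool_pos: [370.9, 336.9, 2.6]
tcp_rot: [-180.0, -0.0, 14.7]
ft_force: [0.0, -0.1, 0.1]
finger_gap: 40.5
grip_force: 0.0
```

Emit:
{"op": "send_rows", "data": {"increments": [[0, 0, 0, 0, 0, 0], [0, 0, 0, 0, 0, 0], [0, 0, 0, 0, 0, 0], [0, 0, 0, 0, 0, 0]], "grip": 1}}

```text
time: 21.25
tool_pos: [371.1, 337.0, 3.0]
tcp_rot: [-180.0, -0.1, 14.7]
ft_force: [0.2, -0.7, 5.5]
finger_gap: 18.1
grip_force: 30.9
```

Emit:
{"op": "send_rows", "data": {"increments": [[0, 0, -10, 0, 0, 0], [0, 0, -40, 0, 0, 0], [0, 0, 0, 0, 0, 0], [0, 0, 0, 0, 0, 0]]}}

```text
time: 21.75
tool_pos: [370.5, 336.6, 52.3]
tcp_rot: [-180.0, -0.0, 14.7]
ft_force: [1.0, 0.2, -1.2]
finger_gap: 18.0
grip_force: 30.3
```

```bash
python3 go.py 617.3 237.1 55 8.1
```

```text
t 21.75 at [370.5 336.6  52.3] [-1.7999e+02 -1.0000e-02  1.4710e+01] gap 18.0 F [ 1.   0.2 -1.2] grip 30.3
shift [213.4 158.9  -2.7] turn [-0.    -0.     0.115] J [ 36.   2. 111.   0.  67. 112.]
```

Emit:
{"op": "send_rows", "data": {"increments": [[43, 32, 0, 0, 0, 0], [43, 32, 0, 0, 0, 0], [43, 32, 0, 0, 0, 0], [43, 32, 0, 0, 0, 0], [41.5, 31, 0, 0, 0, 0]]}}

```text
time: 22.38
tool_pos: [617.9, 235.9, 50.4]
tcp_rot: [180.0, 0.2, 14.7]
ft_force: [-0.2, 0.7, 0.5]
finger_gap: 18.0
grip_force: 30.3
```

Emit:
{"op": "send_rows", "data": {"increments": [[0, 0, 0, 0, 0, 0.115], [0, 0, 20, 0, 0, 0], [0, 0, 10, 0, 0, 0], [0, 0, 0, 0, 0, 0], [0, 0, 0, 0, 0, 0]]}}

```text
time: 23.0
tool_pos: [617.2, 237.5, 22.4]
tcp_rot: [-180.0, -0.0, 8.2]
ft_force: [-0.1, -0.8, -0.5]
finger_gap: 18.1
grip_force: 30.3
```

```bash
python3 go.py 617.3 237.1 7 8.1;python3 - <<'E'
from h import *
from bench import r
for n in("side",):
    s=r.snapshot(n);a=s["img"][130:250,130:290];cv2.imwrite("pics/c8.png",cv2.resize(a,None,fx=4,fy=4,interpolation=2))
E
```

```text
t 23.0 at [617.2 237.5  22.4] [-180.     -0.      8.21] gap 18.1 F [-0.1 -0.8 -0.5] grip 30.3
shift [ 0.   0.5 15.4] turn [-0.    -0.     0.002] J [17. 27. 85.  0. 69. 98.]
```

View pics/c8.png

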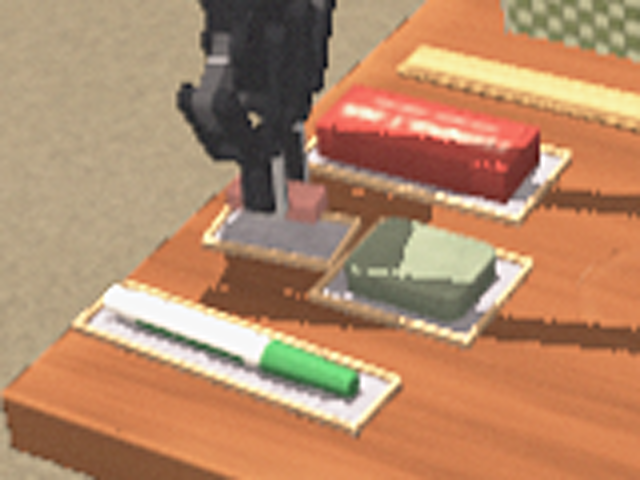

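The eraser is level above its tray. Lower, release and rise clear.

Emit:
{"op": "send_rows", "data": {"increments": [[0, 0.5, 9, 0, 0, 0], [0, 0, 5, 0, 0, 0], [0, 0, 1.3, 0, 0, 0], [0, 0, 0, 0, 0, 0]]}}

```text
time: 23.55
tool_pos: [617.4, 236.6, 6.8]
tcp_rot: [180.0, 0.0, 8.1]
ft_force: [0.3, 0.2, 0.2]
finger_gap: 17.8
grip_force: 30.3
```

Emit:
{"op": "send_rows", "data": {"increments": [[0, 0, 0, 0, 0, 0], [0, 0, 0, 0, 0, 0], [0, 0, -15, 0, 0, 0], [0, 0, -40, 0, 0, 0], [0, 0, -50, 0, 0, 0]], "grip": 0.2}}

```text
time: 24.18
tool_pos: [616.8, 236.4, 113.0]
tcp_rot: [180.0, 0.1, 8.1]
ft_force: [0.9, 0.1, 0.6]
finger_gap: 34.2
grip_force: 0.0
```

Emit:
{"op": "send_rows", "data": {"increments": [[0, 0, -55, 0, 0, 0], [0, 0, -55, 0, 0, 0], [0, 0, -55, 0, 0, 0], [0, 0, -55, 0, 0, 0], [0, 0, -55, 0, 0, 0]]}}

```text
time: 24.8
tool_pos: [617.1, 236.5, 390.5]
tcp_rot: [-180.0, -0.1, 8.1]
ft_force: [0.5, 0.4, -0.1]
finger_gap: 34.2
grip_force: 0.0
```

```bash
python3 go.py 350 0 480 8
```

```text
t 24.8 at [617.1 236.5 390.5] [-1.7999e+02 -1.0000e-01  8.1300e+00] gap 34.2 F [ 0.5  0.4 -0.1] grip 0.0
shift [-297.6  196.3  -90.1] turn [-0.    -0.002  0.002] J [ 17.  17.  58.  -0. 105.  98.]
```

Emit:
{"op": "send_rows", "data": {"increments": [[0, 0, -50, 0, 0, 0], [0, 0, -40, 0, 0, 0], [-48, 32, 0, 0, 0, 0], [-48, 32, 0, 0, 0, 0], [-48, 32, 0, 0, 0, 0]]}}

```text
time: 25.42
tool_pos: [487.0, 120.2, 478.1]
tcp_rot: [180.0, -0.1, 8.1]
ft_force: [-0.4, -1.4, 0.4]
finger_gap: 34.1
grip_force: 0.0
```

Emit:
{"op": "send_rows", "data": {"increments": [[-48, 32, 0, 0, 0, 0], [-48, 32, 0, 0, 0, 0], [-48, 32, 0, 0, 0, 0], [0, 0, 0, 0, 0, 0]]}}

```text
time: 25.92
tool_pos: [357.3, 4.3, 479.5]
tcp_rot: [179.9, -0.3, 7.9]
ft_force: [1.1, -0.2, 0.4]
finger_gap: 34.2
grip_force: 0.0
```

```bash
python3 - <<'E'
from h import *
from bench import r
t=r.snapshot("top");s=r.snapshot("side");M=masks(t["img"])
for n,z in(("green",18),("red",24),("pink",13),("white",10)):
    m=M[n].copy();m[:,:190]=0;m[:,350:]=0;m[240:]=0;m[:95]=0
    print(n,*rect(t,m,z),sep="\n ")
a=t["img"][80:280,180:380];b=s["img"][120:320,130:330]
cv2.imwrite("pics/end.png",cv2.resize(np.hstack([a,b]),None,fx=2,fy=2,interpolation=2))
E
```

```text
green
 (534.9, 241.7, 64.1, 49.0, -0.9, array([266., 169.]))
 (543.3, 329.0, 48.7, 16.1, 1.9, array([218., 163.]))
red
 (583.0, 145.5, 107.9, 44.5, 1.4, array([321., 144.]))
pink
 (618.3, 236.6, 48.4, 19.5, 8.7, array([270., 124.]))
white
 (611.9, 328.4, 90.4, 13.4, -2.1, array([220., 126.]))
```

View pics/end.png

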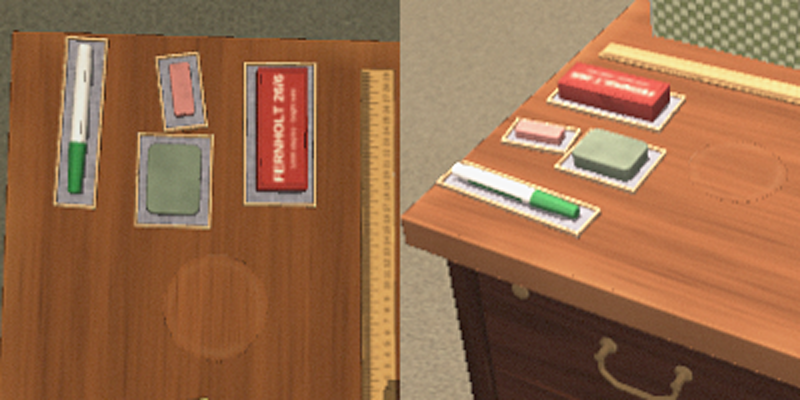

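Both views show all four items centred in their own trays, with each centre within about 2 mm.

```bash
python3 -c "
from bench import r
print(r.hand_in())"
```

```text
the job is handed in; nothing more can be done
None
```

The marker pen, staple carton, tin and eraser each lie flat in their own tray, about 2 mm or less from its centre in the last top picture, and the job was handed in about 26 s into the 104 s limit; the hand-in call returned no verdict.

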